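Sweep the amber vials into the counting tray's trough and cover them

ROBOT

A 6-joint arm with a two-finger parallel gripper is mounted at the origin on a cart in front of the work surface, level with it; the furniture and walls round the work are solid. World frame = base frame: x ahead of the robot, y to its left, z up, the work surface at z = 0. Lengths are in m, angles in rad, forces in N, time in s.
With the tool pointing down it reaches from about 0.425 to 0.95 m from the base axis. Payload 3.5 kg.
Tool frame: the origin (TCP) lies between the finger pads; the fingertips stand 14 mm ahead of it and the grasp point (between the pads) lies 5 mm behind it; z points along the fingers, y is the line along which they close (so a half turn about z gives the same grasp; the last joint's range is limited). The gripper opens to 85 mm and grips with 20 to 120 N. Pads are 22 mm wide; open, the fingers measure 114 mm over their backs; the gripper's body (76 mm by 85 mm) begins 54 mm behind the grasp point. The pads swing forward as they close: fully open they stand 13 mm farther back than shut.
Start: joints at [1.07, 0.286, 1.577, -0, 1.279, -0.15], TCP at [0.232, 0.634, 0.224] pointing down, gripper open.
Joint ranges: [-2.77, 2.77], [-0.9, 2.22], [0.21, 2.48], [-1.53, 4.67], [0.24, 2.81], [-2.84, 2.84]. Speed limits (rad/s): [2.79, 2.79, 3.14, 3.14, 3.14, 3.14].

INTERFACE

Orientations are given as a unit quaternion [w, x, y, z].
In Python, from workcell import telemetry, imaging, r gives the robot as it stands.
- The arm moves only by the shell command python3 -m inch 'ROWS' [FORCE]. ROWS is JSON, a list of rows, each a list of 5 numbers: the shift along the tool's x, y, z in cm, then the turn about the tool's z in degrees, then the opening, from -1 (shut) to 1 (fully open). In form: [[dx, dy, dz, yaw, jaw], ...]. A call has exactly 8 rows; each row is the pose to reach, as a shift and turn from the pose commanded when the call began, along the tool's axes at that moment; what a row does not reach only later rows make up. A row lasts 1/10 s, in which the tool goes at most 50 mm and 8.59 degrees, less where a joint would pass 70% of its speed; a pose out of reach is approached as far as the arm can. A call with a gripper value outside its range is refused whole. The fingers move at their own pace and stop on an object; FORCE is the grip in N (left out, the last holds). Time passes only in rows, so rows that repeat a pose let the fingers close, or fill a call up. It gives the time, the measured TCP pose, the force, the opening and the grip force at its end, in the units of the state.
- telemetry.sense(): the state, without advancing time (a new reading comes with each control period).
- imaging.snapshot(name): name is "scene" or "side" or "wrist"; returns (picture, depth): 480x640x3 uint8, blue, green, red; 480x640 float32, m along the optical axis (not along the pixel's ray), 0 where there is no reading.
- imaging.camera_model(name): a dict with "intrinsics" (3x3 intrinsics, pixels), "position" and "rotation" of the camera in the world. Camera axes: x right, y up, looking along -z (the intrinsics and any distortion apply to the point x, -y, -z); pixel columns grow to the right and rows downward; lengths in m; the calibration is good to about 2 mm. A picture is of the moment at which its call begins: read the wrist's pose just before it. camera_model takes no time and is no camera call; for the wrist camera it gives the pose at the moment of the call.
- r.finish_job(): hands the job in; it is judged then, once.
Trained networks look in the newest picture that a camera, given by its name, has taken for a name from the list of things; names that differ only in an ending like _2 or _b are one class to them, and where a whole thing is asked for, a point or a joint stands for the part that bears it (a point fixed in the world has none). Each returns a list of dicts, best first, with "score" (0 to 1); they miss things now and then, are a little off and sometimes report something else, mostly with a low value. They report only what shows in the picture. A call takes as long as a camera call.
- imaging.outline_of(camera, name): "mask" (480x640 bool, what is visible of it) and "xy" ([column, row] in pixels, amid what is visible of it).
The state is a dict: "time": time; "joint_positions": joint angles; "dq": joint speeds; "joint_torque": joint torques, N m; "eef_pos": TCP position; "orientation": TCP orientation; "ft_force": force on the tool from outside, world axes, zero at the start; "torque": the same for the moment, N m; "width": finger opening in m; "grasp_force": force on a finger pad.
Only numpy, scipy, OpenCV 4.12 (cv2) and the standard library are available. Lean on these libraries where they do the work, as an engineer would, in place of code of your own. Each camera call takes 0.05 s, during which the arm holds its last target. There are 200 camera calls.

TASK

The amber vials hold light-sensitive samples. With the closed fingers sweep all three amber vials across the counting tray's blue deck, over its open edge and down into the trough, leaving the one clear-glass vial on the deck, then push the trough's cover down until it is fully shut over them. Only push: do not pick up any vial, and do not disturb the stopper and the petri dish beside the tray.

Things in the scene. Friction and masses are not known exactly. Their poses are not given: they have to be found in the camera images.
- tray: white counting tray, fixed on the bench on rubber feet, 228 mm along its x, 190 mm along its y (y = -110 to +80 mm). Origin: on the bench top, between the ends. x runs along the trough (roughly away from the robot), y points from deck to trough (roughly to the robot's left), z up.
- deck (a point): middle of the deck's upper face (axes as the tray's): a flat blue mat 25 mm above the bench, tray x +-110 mm, tray y -106 to +25 mm, with a rim 8 mm high and 4 mm thick on three sides. At tray y = +25 mm it ends, without a rim, in a slope down to the trough's floor (which begins at tray y = +39 mm).
- trough (a point): middle of the trough's floor, 5 mm above the bench (axes as the tray's). The trough is 220 mm long, 50 mm wide (tray y +25 to +75 mm, the slope included) and 20 mm deep below the deck; its walls are level with the deck. A vial lying flat fits under the cover, one that stands or leans on end keeps it from shutting.
- cover (a joint): angle (rad) of the trough's dark grey cover (plate 226 x 58 x 3 mm): 0 shut, flat over the trough; about 1.8 open, standing up and leaning outwards. Hinge line along tray x at tray y = +77.5 mm, 27 mm above the bench, on the trough's outer wall. The hinge is stiff: the cover stays where it is left and must be pushed all the way down (1 N at its edge).
- cover_edge (a point): middle of the cover's free edge, 57.5 mm from the hinge line
- amber_1_mid (a point): 2 ml sample vial lying on its side on the deck, AMBER (orange-brown) body with a red cap, one of the three to be swept; 34 mm long, 15 mm thick, 12 g; it lies roughly along the trough (up to 25 degrees off) and can roll, but the grippy mat stops it at once. Point: its middle, 7 mm above what it lies on; its z axis runs along the vial, towards the cap.
- amber_2_mid (a point): 2 ml sample vial lying on its side on the deck, AMBER (orange-brown) body with a white cap, one of the three to be swept; 34 mm long, 15 mm thick, 12 g; it lies roughly along the trough (up to 25 degrees off) and can roll, but the grippy mat stops it at once. Point: its middle, 7 mm above what it lies on; its z axis runs along the vial, towards the cap.
- amber_3_mid (a point): 2 ml sample vial lying on its side on the deck, AMBER (orange-brown) body with a red cap, one of the three to be swept; 34 mm long, 15 mm thick, 12 g; it lies roughly along the trough (up to 25 degrees off) and can roll, but the grippy mat stops it at once. Point: its middle, 7 mm above what it lies on; its z axis runs along the vial, towards the cap.
- clear_vial_mid (a point): 2 ml sample vial lying on its side on the deck, CLEAR glass body with a blue cap, the one to be left on the deck; 34 mm long, 15 mm thick, 12 g; it lies roughly along the trough (up to 25 degrees off) and can roll, but the grippy mat stops it at once. Point: its middle, 7 mm above what it lies on; its z axis runs along the vial, towards the cap.
- stopper: brown rubber stopper, 31 mm wide, 28 mm high, standing on the bench to the right of the tray; a bystander. Origin: centre of its underside
- petri_dish: closed clear petri dish, 60 mm wide, 14 mm high, on the bench to the right of the tray; a bystander. Origin: centre of its underside

How it is judged:
By the outcome, as a careful person would: the job done as asked, in the order asked, and still so for the second after the job is handed in, with the robot touching nothing.
It also fails if it takes over 54 s, if anything falls off the work surface, if the arm or the gripper's body presses on something with over 40 N, if the wrist force passes 120 N, or if a joint passes its speed limit or range.

## Working session

There is one attempt and no reset: what is moved stays moved. The work goes in short steps, Python scripts to look and compute and a shell command to move; the robot and the scene stay as the last step left them, time stands still between calls to the robot, and variables do not carry over. Pictures are saved under pics/ and viewed, at most 10 in all, crops included, and the job is handed in when it is done.

```bash
ls; mkdir -p pics; cat > h.py <<'E'
import numpy as np, cv2
from workcell import telemetry, imaging, r
def world(cam, px, depth, m=None):
    m=m or imaging.camera_model(cam); K=np.array(m["intrinsics"]); R=np.array(m["rotation"]); p=np.array(m["position"])
    px=np.atleast_2d(px).astype(float); d=np.atleast_1d(depth)
    v=np.c_[(px[:,0]-K[0,2])/K[0,0]*d, -(px[:,1]-K[1,2])/K[1,1]*d, -d]
    return v@R.T+p
def cloud(cam, dep, mask):
    ys,xs=np.nonzero(mask&(dep>0)); return world(cam,np.c_[xs,ys],dep[ys,xs])
E
python3 - <<'E'
from h import *
for c in ("scene","side"):
    im,d=imaging.snapshot(c); cv2.imwrite(f"pics/{c}0.png",im); m=imaging.camera_model(c); print(c,m)
    for n in ("tray","cover","amber_1_mid","clear_vial_mid","stopper","petri_dish"):
        for o in imaging.outline_of(c,n):
            P=cloud(c,d,o["mask"])
            print(n,round(o["score"],2),np.round(o["xy"]),o["mask"].sum(), np.round(np.median(P,0),3) if len(P) else None, np.round(np.percentile(P,[3,97],axis=0),3).tolist() if len(P) else None)
print(telemetry.sense())
E
```

```text
pics
scene {'intrinsics': array([[596.54487671,   0.        , 318.30130605],
       [  0.        , 596.54487671, 249.37691297],
       [  0.        ,   0.        ,   1.        ]]), 'position': array([0.11282495, 0.20941071, 0.62063763]), 'rotation': array([-0.28040766, -0.12183541,  0.3958445 ,  0.86593003])}Traceback (most recent call last):
  File "<stdin>", line 6, in <module>
  File "h.py", line 9, in cloud
    ys,xs=np.nonzero(mask&(dep>0)); return world(cam,np.c_[xs,ys],dep[ys,xs])
                                           ~~~~~^^^^^^^^^^^^^^^^^^^^^^^^^^^^^
  File "h.py", line 7, in world
    return v@R.T+p
           ~^~~~
ValueError: matmul: Input operand 1 has a mismatch in its core dimension 0, with gufunc signature (n?,k),(k,m?)->(n?,m?) (size 4 is different from 3)
```

```bash
sed -i 's/R=np.array(m\["rotation"\])/q=m["rotation"]; R=Rot.from_quat([*q[1:],q[0]]).as_matrix()/; 1a from scipy.spatial.transform import Rotation as Rot' h.py
python3 - <<'E'
from h import *
for c in ("scene","side"):
    im,d=imaging.snapshot(c); cv2.imwrite(f"pics/{c}0.png",im)
    for n in ("tray","cover","amber_1_mid","clear_vial_mid","stopper","petri_dish"):
        for o in imaging.outline_of(c,n):
            P=cloud(c,d,o["mask"])
            print(c,n,round(o["score"],2),np.round(o["xy"]),o["mask"].sum(), np.round(np.median(P,0),3) if len(P) else None, np.round(np.percentile(P,[3,97],axis=0),3).tolist() if len(P) else None)
print(telemetry.sense())
E
```

```text
scene tray 0.72 [325. 281.] 15769 [ 0.456 -0.295  0.023] [[0.359, -0.407, 0.005], [0.58, -0.209, 0.079]]
scene cover 0.71 [285. 302.] 2575 [ 0.463 -0.215  0.057] [[0.369, -0.226, 0.026], [0.58, -0.205, 0.082]]
scene amber_1_mid 0.78 [374. 286.] 236 [ 0.395 -0.327  0.034] [[0.38, -0.335, 0.026], [0.412, -0.323, 0.038]]
scene clear_vial_mid 0.71 [321. 254.] 186 [ 0.493 -0.332  0.034] [[0.48, -0.34, 0.028], [0.51, -0.328, 0.038]]
scene stopper 0.7 [350. 218.] 332 [ 0.513 -0.446  0.023] [[0.504, -0.464, -0.002], [0.53, -0.436, 0.027]]
scene petri_dish 0.93 [408. 236.] 907 [ 0.417 -0.466  0.012] [[0.392, -0.498, -0.001], [0.445, -0.443, 0.014]]
side tray 0.93 [301. 242.] 13738 [ 0.471 -0.293  0.027] [[0.366, -0.417, 0.007], [0.582, -0.211, 0.082]]
side cover 0.74 [298. 246.] 13736 [ 0.471 -0.294  0.027] [[0.366, -0.417, 0.007], [0.582, -0.211, 0.081]]
side cover 0.68 [295. 213.] 4850 [ 0.476 -0.219  0.058] [[0.372, -0.23, 0.028], [0.586, -0.207, 0.085]]
side amber_1_mid 0.55 [256. 254.] 204 [ 0.396 -0.336  0.037] [[0.381, -0.341, 0.029], [0.412, -0.33, 0.041]]
side clear_vial_mid 0.59 [32
[... 511 characters left out ...]
0.017]]
{'time': 0.8, 'joint_positions': array([ 1.07003615e+00,  2.86254528e-01,  1.57667899e+00, -4.31601363e-05,
        1.27863597e+00, -1.49976084e-01]), 'dq': array([-0.00054683, -0.00241405,  0.00026434,  0.00046931, -0.00055832,
        0.00191483]), 'joint_torque': array([ 8.09002017e-05, -4.05905020e+01, -2.92929536e+01, -1.29697223e-04,
        3.61656284e-04, -2.76141606e-06]), 'eef_pos': array([0.23191303, 0.63389375, 0.22426661]), 'orientation': array([2.32835542e-05, 1.74488065e-01, 9.84659289e-01, 4.36804223e-06]), 'ft_force': array([ 0.36888478, -0.10599247,  0.08721571]), 'torque': array([0.01812918, 0.02500114, 0.02633677]), 'grasp_force': 0.0, 'width': 0.0852274040640084}
```

View pics/scene0.png

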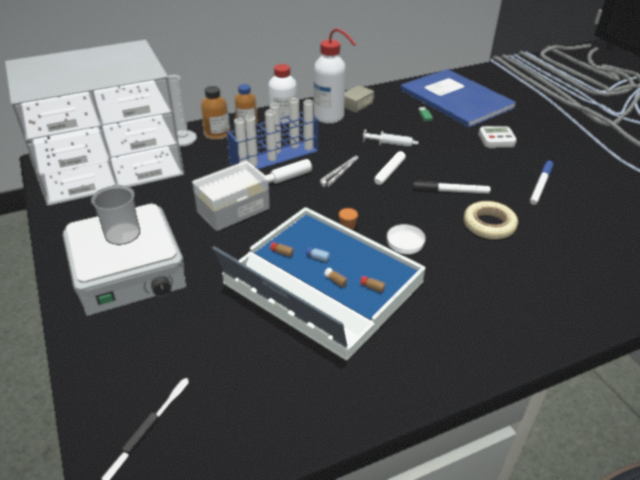

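View pics/side0.png

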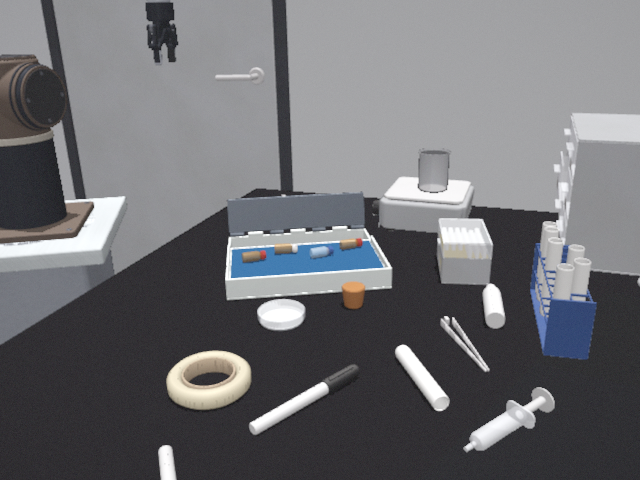

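Scene view: the tray is centred near (325,281). The ambers are at (282,250) red cap, (335,278) white cap and (372,284) red cap, with the clear vial at (318,255). The cover stands on the lower-left side, stopper at (348,216), dish at (406,239). The side view agrees: ambers at (254,257), (286,249), (351,244), clear at (321,252).

```bash
cat > meas.py <<'E'
from h import *
from scipy.spatial import cKDTree
from scipy.ndimage import label
T=None
def cl(c,im,d,m):
    ys,xs=np.nonzero(m&(d>0)); return world(c,np.c_[xs,ys],d[ys,xs])
def blue(im):
    h=cv2.cvtColor(im,cv2.COLOR_BGR2HSV); return (h[...,0]>98)&(h[...,0]<118)&(h[...,1]>170)&(h[...,2]>50)
E
python3 - <<'E'
from meas import *
for c in ("scene","side"):
    im,d=imaging.snapshot(c)
    b=blue(im); n,l,st,_=cv2.connectedComponentsWithStats(b.astype('u1'))
    # blue comp near tray
    best=None
    ys,xs=np.nonzero(b&(d>0)); P=world(c,np.c_[xs,ys],d[ys,xs])
    k=(P[:,0]>.3)&(P[:,0]<.65)&(P[:,1]>-.5)&(P[:,1]<-.18)&(P[:,2]<.045)
    Q=P[k]; print(c,"deck z",np.percentile(Q[:,2],[5,50,95]))
    rc=cv2.minAreaRect(Q[:,:2].astype('f4')*1000); print("mat rect",rc,cv2.boxPoints(rc).tolist())
    o=[o for o in imaging.outline_of(c,"cover") if o["mask"].sum()<6000][0]
    C=cloud(c,d,cv2.erode(o["mask"].astype('u1'),np.ones((3,3)))>0)
    A=np.c_[C[:,0],C[:,2],np.ones(len(C))]; 
    for z in (.035,.055,.075):
        s=C[abs(C[:,2]-z)<.006]; f=np.polyfit(s[:,0],s[:,1],1); print("cover z",z,"yaw",np.degrees(np.arctan(f[0])),"y at .46",np.polyval(f,.46),"x",s[:,0].min(),s[:,0].max())
    # vials: hull of mat, non-blue
    m=np.zeros(b.shape,'u1'); cv2.fillPoly(m,[cv2.convexHull(np.c_[xs[k],ys[k]].astype('i4'))],1)
    m=(m>0)&~b&(d>0); n,l,st,ce=cv2.connectedComponentsWithStats(m.astype('u1'))
    for i in range(1,n):
        if st[i,4]>60:
            V=cl(c,im,d,l==i); V=V[V[:,2]>.027]
            if len(V)>40:
                w=V[:,:2]-V[:,:2].mean(0); u=np.linalg.svd(w,full_matrices=0)[2][0]; t=w@u
                print("vial px",np.round(ce[i]),len(V),"mean",np.round(V.mean(0),4),"zmax",V[:,2].max().round(3),"mid",np.round(V[:,:2].mean(0)+u*(t.min()+t.max())/2,4),"len",np.ptp(t).round(3),"yaw",np.degrees(np.arctan2(*u[::-1])).round())
E
```

```text
scene deck z [0.02090748 0.02261431 0.02438048]
mat rect ((471.8946533203125, -344.6929016113281), (120.1767578125, 206.78285217285156), 86.7406005859375) [[365.2540588378906, -398.80560302734375], [571.702392578125, -410.56256103515625], [578.5352783203125, -290.5802001953125], [372.0869140625, -278.8232421875]]
cover z 0.035 yaw -3.1277348432075383 y at .46 -0.2196665712557046 x 0.36456431771647196 0.5864354339068174
cover z 0.055 yaw -3.1149614790746876 y at .46 -0.2149404406788766 x 0.3657674586970112 0.5836710196602238
cover z 0.075 yaw -3.128167942234039 y at .46 -0.20922937084183674 x 0.36568140867201226 0.5851332297520878
vial px [282. 249.] 196 mean [ 0.5441 -0.3105  0.0338] zmax 0.039 mid [ 0.5464 -0.31  ] len 0.035 yaw -169.0
vial px [344. 273.] 653 mean [ 0.4423 -0.3227  0.034 ] zmax 0.04 mid [ 0.4465 -0.3229] len 0.135 yaw 177.0
side deck z [0.02805812 0.02805812 0.02805812]
mat rect ((560.1046142578125, -319.8839111328125), (0.0, 0.0), 0.0) [[560.1046142578125, -319.8839111328125], [560.1046142578125, -319.8839111328125], [560.1046142578125, -319.8839111328125], [560.1046142578125, -319.8839111328125]]
cover z 0.035 yaw -3.1999270463720135 y at .46 -0.2238569477849952 x 0.36697674111145057 0.5881793859144815
cover z 0.055 yaw -3.1152937604072557 y at .46 -0.21916553540838443 x 0.3684267060347713 0.5893499404122834
cover z 0.075 yaw -3.2320783616016424 y at .46 -0.21419046288912308 x 0.36721386696775127 0.5890540245040108
```

```bash
python3 - <<'E'
from meas import *
im,d=imaging.snapshot("scene")
ys,xs=np.nonzero(d>0); P=world("scene",np.c_[xs,ys],d[ys,xs])
k=(P[:,2]>.1)&(np.hypot(P[:,0],P[:,1])<1.0)
H,xe,ye=np.histogram2d(P[k,0],P[k,1],bins=[np.arange(.2,1.01,.1),np.arange(-.7,.71,.1)]); print(H.astype(int))
print("hotplate/beaker",world("scene",[[122,235],[115,195],[180,260]],d[[235,195,260],[122,115,180]]))
for (u,v) in ((335,278),(372,284),(318,255),(282,250)):
    y,x=np.mgrid[v-7:v+8,u-11:u+12]; Q=world("scene",np.c_[x.ravel(),y.ravel()],d[y,x].ravel()); Q=Q[Q[:,2]>.029]
    w=Q[:,:2]-Q[:,:2].mean(0); uu=np.linalg.svd(w,full_matrices=0)[2][0]; t=w@uu
    print(u,v,Q.mean(0).round(4),"len",np.ptp(t).round(3),"slope deg",np.degrees(np.arctan(uu[1]/uu[0])).round())
E
```

```text
[[   0    0    0    0    0    0    0    0    0    0    0    0    0    0]
 [   0    0    0    0    0    0    0    0    0    0    0    0    0    0]
 [   0    0    0    0    0    0    0    0    0    0    0    0    0    0]
 [   0    0    0    0    0    0    0    0    0    0    0    0    0    0]
 [   0    0    0    0    0    1    0    0    0    0    0    0    0    0]
 [   9   14    8    0    4 1410    0    0    0    0    0    0    0    0]
 [   0    0  223 3494   12    0    0    0    0    0    0    0    0    0]
 [   0    0   43  962 4392  276    0    0    0    0    0    0    0    0]]
hotplate/beaker [[ 0.70540607 -0.15655621  0.08443969]
 [ 0.74837856 -0.18876975  0.11602417]
 [ 0.63101585 -0.18928511  0.05325846]]
335 278 [ 0.4439 -0.3076  0.0344] len 0.035 slope deg -5.0
372 284 [ 0.3929 -0.3221  0.0403] len 0.616 slope deg -62.0
318 255 [ 0.4943 -0.3337  0.0344] len 0.034 slope deg 13.0
282 250 [ 0.5395 -0.305   0.0406] len 0.689 slope deg -50.0
```

```bash
python3 -m inch '[[-5,-3,0,-2,-1],[-10,-7,0,-4,-1],[-15,-11,0,-6,-1],[-20,-15,0,-8,-1],[-24,-18,0,-10,-1],[-28,-21,0,-12,-1],[-32,-24,0,-14,-1],[-35,-27,0,-17,-1]]' 20
```

```text
time: 1.85
eef_pos: [0.448, 0.2955, 0.2247]
orientation: [0.001, 0.026, 1.0, 0.0]
ft_force: [0.7, 0.5, -0.6]
width: -0.0004
grasp_force: 0.0
```

```bash
python3 -m inch '[[-2,-5,0,0,-1],[-4,-10,0,0,-1],[-5,-15,0,0,-1],[-5,-20,0,0,-1],[-5,-25,0,0,-1],[-5,-30,0,0,-1],[-5,-35,0,0,-1],[-5,-40,0,0,-1]]'; python3 -m inch '[[1,-5,0,0,-1],[2,-10,0,0,-1],[2,-15,0,0,-1],[2,-20,0,0,-1],[2,-20,0,0,-1],[2,-20,0,0,-1],[2,-20,0,0,-1],[2,-20,0,0,-1]]'
python3 - <<'E'
from h import *
im,d=imaging.snapshot("wrist"); cv2.imwrite("pics/w1.png",im); np.save("w1d.npy",d); m=imaging.camera_model("wrist"); print(m["position"],m["rotation"]); print(telemetry.sense()["eef_pos"])
E
```

```text
time: 2.65
eef_pos: [0.4754, -0.0985, 0.2247]
orientation: [0.001, 0.027, 1.0, -0.0]
ft_force: [1.2, -0.1, -0.4]
width: -0.0001
grasp_force: 0.0
time: 3.45
eef_pos: [0.4453, -0.2938, 0.2242]
orientation: [-0.0, 0.026, 1.0, 0.0]
ft_force: [0.7, -0.2, -0.5]
width: 0.0001
grasp_force: 0.0
[ 0.37116972 -0.29069587  0.37539242] [ 0.71693311 -0.10820872 -0.10287302  0.68096617]
[ 0.44535664 -0.29379673  0.22428382]
```

View pics/w1.png

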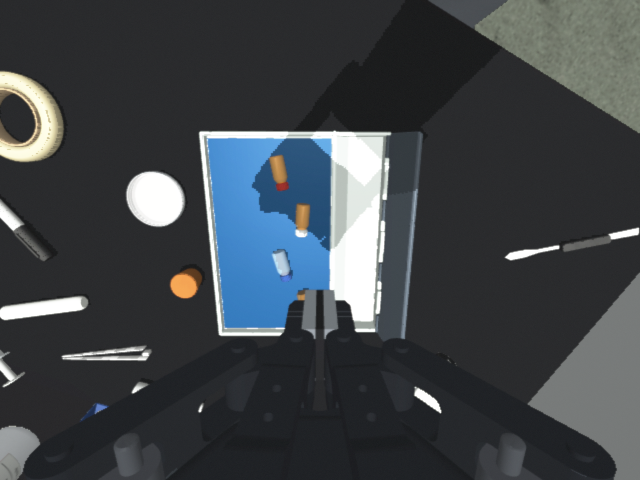

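Overhead view: dish (156,198), stopper (186,283), ambers at (279,172) red cap, (302,220) white cap, and the far one mostly hidden by the fingers at (302,296). Clear vial at (282,264). The trough is on the right, with the cover at x≈390–420.

```bash
cat > vials.py <<'E'
from h import *
def ray(cam,px,z,m):
    a=world(cam,px,np.ones(len(px)),m); p=np.array(m["position"]); v=a-p; return p+v*((z-p[2])/v[:,2])[:,None]
O=np.array([.472,-.302]); a=np.radians(-3.1)
def tray(P): return (np.atleast_2d(P)[:,:2]-O)@np.array([[np.cos(a),-np.sin(a)],[np.sin(a),np.cos(a)]])*1000
def masks(im):
    h=cv2.cvtColor(im,cv2.COLOR_BGR2HSV)
    return (((h[...,0]<22)|(h[...,0]>172))&(h[...,1]>110)&(h[...,2]>60))
E
python3 - <<'E'
from vials import *
im=cv2.imread("pics/w1.png"); d=np.load("w1d.npy"); m=imaging.camera_model("wrist")
# straight edges of tray
print("rim corners (near R/L..) z33:",tray(ray("wrist",[[201,133],[220,335]],.033,m)).round(1).tolist(),"trough corner z25",tray(ray("wrist",[[391,133],[376,332]],.025,m)).round(1).tolist(), "deck edge",tray(ray("wrist",[[331,140],[329,280]],.025,m)).round(1).tolist())
n,l,s,c=cv2.connectedComponentsWithStats(masks(im).astype('u1'))
for i in range(1,n):
    if s[i,4]>60:
        ys,xs=np.nonzero(l==i); P=tray(ray("wrist",np.c_[xs,ys],.0325,m)); r=cv2.minAreaRect(P.astype('f4'))
        print(c[i].round(),s[i,4],"tray mean",P.mean(0).round(1),"rect",np.round(r[0],1),np.round(r[1],1),round(r[2],1))
ys=[264,250,277];xs=[282,278,287]
print("clear",tray(ray("wrist",np.c_[xs,ys],.0325,m)).round(1).tolist())
for o in imaging.outline_of("wrist","clear_vial_mid")+imaging.outline_of("wrist","amber_1_mid"):
    yy,xx=np.nonzero(o["mask"]); P=tray(ray("wrist",np.c_[xx,yy],.0325,m)); r=cv2.minAreaRect(P.astype('f4')); print(o["score"],o["xy"],np.round(r[0],1),np.round(r[1],1),round(r[2],1))
print("scene ests",tray([[.4439,-.3076],[.395,-.331],[.4943,-.3355],[.5455,-.312]]).round(1).tolist())
E
```

```text
rim corners (near R/L..) z33: [[-109.6, -110.2], [116.9, -111.0]] trough corner z25 [[-110.3, 77.7], [117.3, 74.8]] deck edge [[-103.4, 17.6], [49.6, 17.3]]
[279. 172.] 416 tray mean [-71.8 -35.2] rect [-71.1 -35.1] [34.2 12.9] 10.6
[302. 216.] 287 tray mean [-26.6 -12.3] rect [-26.  -12.3] [12.7 26.9] 89.0
[186. 283.] 734 tray mean [  50.6 -144.1] rect [  49.5 -144.8] [31.2 40.6] 60.6
clear [[27.4, -35.0], [11.1, -38.9], [42.8, -29.9]]
0.71 [313.2, 224.7] [ 5.5 -2.2] [221.4 235.5] 89.8
0.64 [156.3, 195.9] [ -45.  -164.7] [55.9 60.1] 25.8
0.83 [279.0, 175.3] [-70.8 -34.3] [33.4 14.2] 12.9
scene ests [[-27.8, -7.1], [-75.3, -33.1], [24.1, -32.2], [73.9, -6.0]]
```

```bash
python3 - <<'E'
from vials import *
d=np.load("w1d.npy"); m=imaging.camera_model("wrist")
for row in (145,250):
    xs=np.arange(198,424,3); P=world("wrist",np.c_[xs,xs*0+row],d[row,xs],m); t=tray(P)
    print([(int(x),round(float(y),0),round(float(z)*1000,0)) for x,y,z in zip(xs,t[:,1],P[:,2])])
# finger tip pose in frame
s=telemetry.sense(); print(tray(s["eef_pos"][None]),s["eef_pos"])
E
```

```text
[(198, -126.0, 1.0), (201, -111.0, 35.0), (204, -109.0, 32.0), (207, -108.0, 26.0), (210, -105.0, 25.0), (213, -102.0, 27.0), (216, -99.0, 26.0), (219, -96.0, 25.0), (222, -93.0, 25.0), (225, -90.0, 26.0), (228, -87.0, 27.0), (231, -84.0, 26.0), (234, -81.0, 27.0), (237, -77.0, 27.0), (240, -74.0, 27.0), (243, -71.0, 27.0), (246, -69.0, 25.0), (249, -65.0, 26.0), (252, -63.0, 25.0), (255, -59.0, 27.0), (258, -56.0, 27.0), (261, -53.0, 26.0), (264, -50.0, 27.0), (267, -47.0, 26.0), (270, -44.0, 27.0), (273, -41.0, 27.0), (276, -38.0, 27.0), (279, -35.0, 28.0), (282, -32.0, 27.0), (285, -29.0, 26.0), (288, -26.0, 26.0), (291, -23.0, 27.0), (294, -20.0, 27.0), (297, -17.0, 27.0), (300, -14.0, 28.0), (303, -11.0, 26.0), (306, -8.0, 26.0), (309, -5.0, 27.0), (312, -2.0, 26.0), (315, 1.0, 28.0), (318, 4.0, 27.0), (321, 7.0, 26.0), (324, 10.0, 27.0), (327, 13.0, 27.0), (330, 16.0, 27.0), (333, 19.0, 24.0), (336, 22.0, 25.0), (339, 26.0, 23.0), (342, 29.0, 17.0), (345, 33.0, 12.0), (348, 36.0, 8.0), (351, 39.0, 6.0), (354, 43.0, 7.0), (357, 46.0, 7.0), (360, 49.0, 6.0), (363, 52.0, 7.0), (36
[... 1209 characters left out ...]
24, 11.0, 26.0), (327, 14.0, 27.0), (330, 18.0, 26.0), (333, 21.0, 26.0), (336, 24.0, 23.0), (339, 28.0, 19.0), (342, 32.0, 13.0), (345, 36.0, 7.0), (348, 40.0, 5.0), (351, 43.0, 7.0), (354, 46.0, 7.0), (357, 50.0, 8.0), (360, 54.0, 5.0), (363, 57.0, 7.0), (366, 61.0, 6.0), (369, 64.0, 8.0), (372, 68.0, 6.0), (375, 71.0, 7.0), (378, 73.0, 17.0), (381, 73.0, 32.0), (384, 75.0, 37.0), (387, 77.0, 43.0), (390, 79.0, 50.0), (393, 80.0, 57.0), (396, 82.0, 63.0), (399, 83.0, 69.0), (402, 85.0, 74.0), (405, 87.0, 79.0), (408, 88.0, 84.0), (411, 90.0, 85.0), (414, 118.0, 2.0), (417, 122.0, 2.0), (420, 125.0, 2.0), (423, 129.0, 2.0)]
[[-26.99450764   6.49743698]] [ 0.44539637 -0.29405224  0.2243624 ]
```

```bash
python3 -m inch '[[-0.3,-4.7,1,0,-1],[-0.3,-4.7,5,0,-1],[-0.3,-4.7,10,0,-1],[-0.3,-4.7,14,0,-1],[-0.3,-4.7,16.5,0,-1],[-0.3,-4.7,17.5,0,-1],[-0.3,-4.7,18,0,-1],[-0.3,-4.7,18,0,-1]]'; python3 -m inch '[[0,0.8,0,0,-1],[0,1.6,0,0,-1],[0,2.4,0,0,-1],[0,3.2,0,0,-1],[0,3.8,0,0,-1],[0,4.3,0,0,-1],[0,4.7,0,0,-1],[0,4.7,0,0,-1]]'
python3 - <<'E'
from vials import *
s=telemetry.sense(); print(tray(s["eef_pos"][None]),s["eef_pos"])
im,d=imaging.snapshot("wrist"); cv2.imwrite("pics/w2.png",im[:, :])
E
```

```text
time: 4.4
eef_pos: [0.4462, -0.3425, 0.045]
orientation: [0.0, 0.027, 1.0, -0.0]
ft_force: [-0.2, -0.8, -0.1]
width: -0.0001
grasp_force: 0.0
time: 5.2
eef_pos: [0.448, -0.2948, 0.0441]
orientation: [-0.0, 0.027, 1.0, 0.0]
ft_force: [-0.4, -0.5, 0.4]
width: -0.0001
grasp_force: 0.0
[[-24.35105431   5.91152872]] [ 0.44800427 -0.29478025  0.04412122]
```

View pics/w2.png

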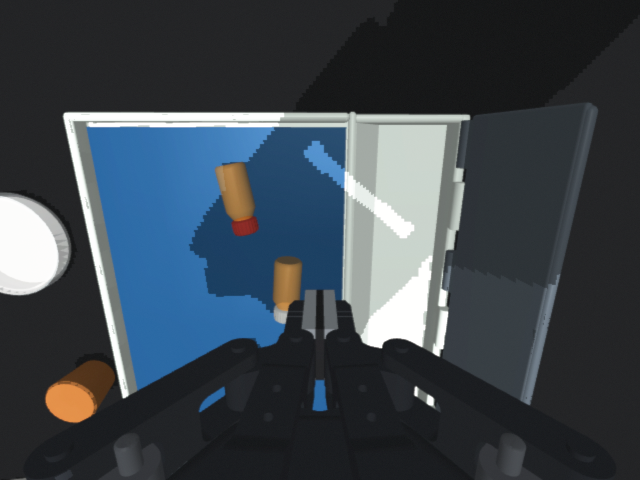

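The white-cap amber (288,288) is still on the deck, left of the fingertips (320,295), so the push missed it or it wasn't where I expected. I'll measure its position relative to the tip.

```bash
python3 - <<'E'
from vials import *
im=cv2.imread("pics/w2.png"); m=imaging.camera_model("wrist"); s=telemetry.sense()
q=m["rotation"];R=Rot.from_quat([*q[1:],q[0]]).as_matrix();K=m["intrinsics"]
tip=s["eef_pos"]-[0,0,.014]; v=R.T@(tip-m["position"]); print("tip px",K[0][2]+K[0][0]*v[0]/-v[2],K[1][2]-K[1][1]*v[1]/-v[2])
for z in (.0325,):
  print("amber ends, caps, near amber",tray(ray("wrist",[[287,259],[286,308],[284,322],[231,165],[243,218],[246,233],[68,116],[468,118],[346,200]],z,m)).round(1).tolist())
E
```

```text
tip px 320.6785271093396 285.38426566876325
amber ends, caps, near amber [[-40.2, -12.1], [-11.8, -13.4], [-3.1, -14.8], [-88.0, -37.6], [-62.1, -33.6], [-54.3, -32.6], [-109.9, -110.8], [-109.2, 73.2], [-71.2, 17.9]]
```

```bash
python3 - <<'E'
from vials import *
im,d=imaging.snapshot("wrist"); m=imaging.camera_model("wrist")
for px in ([320,292],[312,294],[328,294],[312,310],[330,310],[288,270],[288,285],[282,316],[275,270],[299,270],[235,190],[300,200]):
    u,v=px; P=world("wrist",[px],[d[v,u]],m); print(px,d[v,u],tray(P).round(1)[0],round(P[0,2]*1000,1))
im,d=imaging.snapshot("side"); cv2.imwrite("pics/s2.png",cv2.resize(im[180:310,200:420],None,fx=3.6,fy=3.6,interpolation=cv2.INTER_CUBIC))
E
```

```text
[320, 292] 0.14872678 [-34.2   4.9] 59.6
[312, 294] 0.14541979 [-34.7   1.3] 62.8
[328, 294] 0.14793196 [-33.6   8.4] 60.6
[312, 310] 0.1318958 [-34.6   1.6] 77.1
[330, 310] 0.13336526 [-33.9   8.9] 75.7
[288, 270] 0.1651373 [-37.5 -11.1] 41.3
[288, 285] 0.16871533 [-28.9 -11.4] 40.3
[282, 316] 0.17430805 [-11.  -15.1] 39.9
[275, 270] 0.17095505 [-35.4 -18.3] 35.9
[299, 270] 0.1674078 [-36.7  -5.7] 39.2
[235, 190] 0.15264307 [-77.4 -34.4] 42.1
[300, 200] 0.1700074 [-70.1  -5.4] 26.2
```

View pics/s2.png

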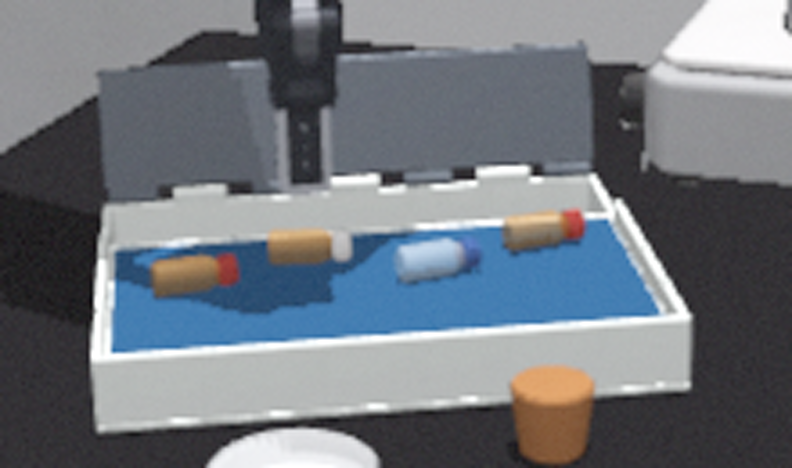

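```bash
python3 - <<'E'
from vials import *
s=telemetry.sense(); print(s["eef_pos"],s["orientation"],s["width"],s["joint_positions"])
for c in ("side","wrist"):
    m=imaging.camera_model(c);q=m["rotation"];R=Rot.from_quat([*q[1:],q[0]]).as_matrix();K=m["intrinsics"]
    for z in (.03,.04,.05,.06,.07):
        p=np.array([s["eef_pos"][0]-.011*(c=="wrist"),s["eef_pos"][1],z]); v=R.T@(p-m["position"]); print(c,z,np.round([K[0][2]+K[0][0]*v[0]/-v[2],K[1][2]-K[1][1]*v[1]/-v[2]],1))
E
```

```text
[ 0.4480967  -0.29554545  0.04424882] [ 3.93480158e-05  2.70944306e-02  9.99632874e-01 -8.91988025e-05] 0.00027344202894643264 [-7.72122766e-01  2.09914601e-01  2.03378836e+00 -9.94750793e-05
  8.97710898e-01 -2.28866159e+00]
side 0.03 [284.3 246.3]
side 0.04 [284.  240.3]
side 0.05 [283.7 234.2]
side 0.06 [283.4 228. ]
side 0.07 [283.2 221.8]
wrist 0.03 [319.6 266.2]
wrist 0.04 [319.6 273.3]
wrist 0.05 [319.6 281.3]
wrist 0.06 [319.6 290.2]
wrist 0.07 [319.7 300.5]
```

The wrist and side views both put the fingertips near z≈0.055, not 0.030, so they passed over the vial. I'll return behind it and feel downwards for the mat.

```bash
python3 -m inch '[[0,-2.5,0,0,-1],[0,-4.8,0,0,-1],[0,-4.8,0.3,0,-1],[0,-4.8,0.6,0,-1],[0,-4.8,0.9,0,-1],[0,-4.8,1.2,0,-1],[0,-4.8,1.2,0,-1],[0,-4.8,1.2,0,-1]]'; python3 -m inch '[[0,0,0.1,0,-1],[0,0,0.2,0,-1],[0,0,0.3,0,-1],[0,0,0.4,0,-1],[0,0,0.5,0,-1],[0,0,0.6,0,-1],[0,0,0.6,0,-1],[0,0,0.6,0,-1]]'
python3 - <<'E'
from vials import *
im,d=imaging.snapshot("wrist"); m=imaging.camera_model("wrist"); s=telemetry.sense(); print(s["eef_pos"],s["ft_force"],tray(s["eef_pos"][None]))
for v in range(270,312,3):
    P=world("wrist",[[312,v]],[d[v,312]],m); print(v,tray(P).round(1)[0],round(P[0,2]*1000,1))
E
```

```text
time: 6.15
eef_pos: [0.4455, -0.3427, 0.032]
orientation: [-0.0, 0.027, 1.0, 0.0]
ft_force: [0.3, 0.2, -0.9]
width: 0.0001
grasp_force: 0.0
time: 6.95
eef_pos: [0.4454, -0.3433, 0.0262]
orientation: [-0.0, 0.027, 1.0, 0.0]
ft_force: [0.0, 0.2, -0.1]
width: -0.0004
grasp_force: 0.0
[ 0.4454373  -0.34327921  0.02620939] [0.20382358 0.43899666 0.80241768] [[-24.29149723 -42.65528767]]
270 [-38.5 -47. ] 25.7
273 [-37.3 -47. ] 26.7
276 [-35.9 -47. ] 27.1
279 [-34.2 -47. ] 26.8
282 [-32.7 -47. ] 27.1
285 [-30.9 -47. ] 26.5
288 [-29.5 -47. ] 27.0
291 [-34.3 -46.7] 40.8
294 [-34.5 -46.6] 44.3
297 [-34.3 -46.6] 46.9
300 [-34.  -46.5] 49.1
303 [-34.1 -46.5] 52.0
306 [-34.1 -46.4] 54.6
309 [-34.5 -46.3] 58.0
```

```bash
python3 -m inch '[[0,0,0.4,0,-1],[0,0,0.8,0,-1],[0,0,1.0,0,-1],[0,0,1.1,0,-1],[0,0,1.1,0,-1],[0,0.8,1.1,0,-1],[0,1.6,1.1,0,-1],[0,2.2,1.1,0,-1]]'; python3 -m inch '[[0,0.6,0,0,-1],[0,1.2,0,0,-1],[0,1.8,0,0,-1],[0,2.4,0,0,-1],[0,3.0,0,0,-1],[0,3.6,0,0,-1],[0,4.0,0,0,-1],[0,4.0,0,0,-1]]'
python3 - <<'E'
from vials import *
s=telemetry.sense(); print(tray(s["eef_pos"][None]),s["eef_pos"])
im,d=imaging.snapshot("wrist"); cv2.imwrite("pics/w3.png",im)
E
```

```text
time: 7.8
eef_pos: [0.4487, -0.3246, 0.018]
orientation: [0.003, 0.027, 1.0, -0.004]
ft_force: [0.2, -4.0, 6.6]
width: -0.0
grasp_force: 3.3
time: 8.6
eef_pos: [0.4512, -0.2842, 0.0179]
orientation: [0.003, 0.027, 1.0, -0.003]
ft_force: [0.7, -3.0, 7.2]
width: -0.0
grasp_force: 3.8
[[-21.75115197  16.63223242]] [ 0.45118013 -0.28421583  0.01794626]
```

View pics/w3.png

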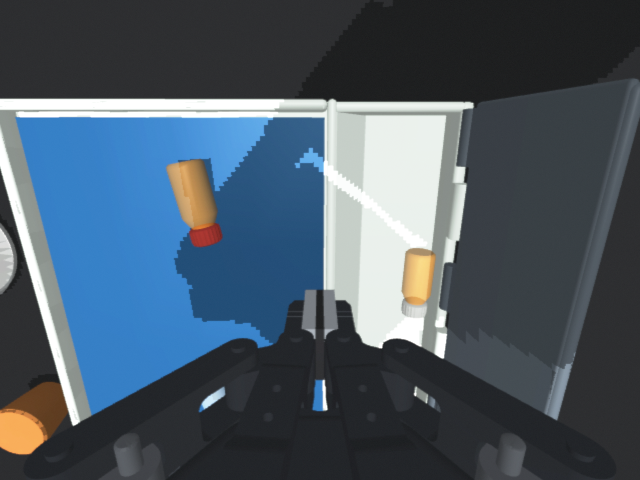

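White-cap amber now lies flat in the trough at (417,280); near amber is still at (195,200). The tips were dragging lightly on the mat, so I'll run 5 mm higher and take the near amber next.

```bash
python3 -m inch '[[0,0,-4,0,-1],[2.5,-4,-4,0,-1],[5,-7.9,-4,0,-1],[5,-7.9,-4,0,-1],[5,-7.9,-1.5,0,-1],[5,-7.9,-0.7,0,-1],[5,-7.9,-0.5,0,-1],[5,-7.9,-0.5,0,-1]]'; python3 -m inch '[[0,1,0,0,-1],[0,2,0,0,-1],[0,2.7,0,0,-1],[0,3.4,0,0,-1],[0,4.1,0,0,-1],[0,4.7,0,0,-1],[0,5.3,0,0,-1],[0,5.3,0,0,-1]]'; python3 - <<'E'
from vials import *
s=telemetry.sense(); print(tray(s["eef_pos"][None]),s["eef_pos"])
im,d=imaging.snapshot("wrist"); cv2.imwrite("pics/w4.png",im); m=imaging.camera_model("wrist")
n,l,st,c=cv2.connectedComponentsWithStats(masks(im).astype('u1'))
for i in range(1,n):
    if st[i,4]>100:
        ys,xs=np.nonzero(l==i); P=tray(ray("wrist",np.c_[xs,ys],.0325,m)); r=cv2.minAreaRect(P.astype('f4'))
        print(c[i].round(),st[i,4],"rect",np.round(r[0],1),np.round(r[1],1),round(r[2],1))
E
```

```text
time: 9.45
eef_pos: [0.3947, -0.3568, 0.0198]
orientation: [-0.0, 0.027, 1.0, 0.001]
ft_force: [0.5, 0.4, 0.3]
width: 0.0
grasp_force: 0.0
time: 10.25
eef_pos: [0.3972, -0.3033, 0.0199]
orientation: [-0.0, 0.027, 1.0, 0.001]
ft_force: [0.1, 0.0, -0.9]
width: -0.0003
grasp_force: 0.0
[[-74.66420478  -5.35651447]] [ 0.39715538 -0.30331092  0.01986345]
[364. 311.] 1317 rect [-71.2  13.9] [31.3 13.4] 1.5
[452. 354.] 337 rect [-50.1  58. ] [14.9 11.6] 6.1
```

```bash
python3 -m inch '[[0,0.5,0,0,-1],[0,1,0,0,-1],[0,1.5,0,0,-1],[0,1.9,0,0,-1],[0,2.3,0,0,-1],[0,2.6,0,0,-1],[0,2.6,0,0,-1],[0,2.6,0,0,-1]]'; python3 - <<'E'
from vials import *
s=telemetry.sense(); print(tray(s["eef_pos"][None]),s["eef_pos"])
im,d=imaging.snapshot("wrist"); cv2.imwrite("pics/w5.png",im); m=imaging.camera_model("wrist")
n,l,st,c=cv2.connectedComponentsWithStats(masks(im).astype('u1'))
for i in range(1,n):
    if st[i,4]>100:
        ys,xs=np.nonzero((l==i)&(d>0)); P=world("wrist",np.c_[xs,ys],d[ys,xs],m); r=cv2.minAreaRect(tray(P).astype('f4'))
        print(c[i].round(),st[i,4],"zmed",np.median(P[:,2]),P[:,2].max(),"rect",np.round(r[0],1),np.round(r[1],1),round(r[2],1))
E
```

```text
time: 11.1
eef_pos: [0.399, -0.2787, 0.0203]
orientation: [0.0, 0.027, 1.0, -0.0]
ft_force: [0.4, -0.1, -0.4]
width: -0.0001
grasp_force: 0.0
[[-74.19924253  19.34268547]] [ 0.39895536 -0.27867301  0.0202981 ]
[409. 298.] 802 zmed 0.018946420661241442 0.022013534607409263 rect [-75.6  65.1] [13.1 33.9] 88.4
```

```bash
python3 -m inch '[[0,-1,-4,0,-1],[-4,-3,-8,0,-1],[-8,-5,-8,0,-1],[-12,-6.5,-8,0,-1],[-14.9,-6.5,-8,0,-1],[-14.9,-6.5,-8,0,-1],[-14.9,-6.5,-8,0,-1],[-14.9,-6.5,-8,0,-1]]'; python3 - <<'E'
from vials import *
s=telemetry.sense(); print(tray(s["eef_pos"][None]),s["eef_pos"])
im,d=imaging.snapshot("wrist"); cv2.imwrite("pics/w6.png",im); m=imaging.camera_model("wrist")
n,l,st,c=cv2.connectedComponentsWithStats(masks(im).astype('u1'))
for i in range(1,n):
    if st[i,4]>100:
        ys,xs=np.nonzero((l==i)&(d>0)); P=world("wrist",np.c_[xs,ys],d[ys,xs],m); r=cv2.minAreaRect(tray(P).astype('f4'))
        print(c[i].round(),st[i,4],"zmed",np.median(P[:,2]),P[:,2].max(),"rect",np.round(r[0],1),np.round(r[1],1),round(r[2],1))
E
```

```text
time: 11.95
eef_pos: [0.5429, -0.3511, 0.0995]
orientation: [-0.001, 0.027, 1.0, 0.001]
ft_force: [0.2, 0.5, 0.0]
width: 0.0
grasp_force: 0.0
[[ 73.46472075 -45.23410269]] [ 0.54291101 -0.3511408   0.09953187]
[499.  23.] 1014 zmed 0.01937626032071449 0.022758384678311955 rect [-70.1  64.2] [13.3 25.6] 87.2
[490.  92.] 892 zmed 0.019975192357870944 0.022560205925101523 rect [-31.4  64.7] [25.9 13.1] 0.7
[173. 225.] 1816 zmed 0.028948588402251507 0.03129134933054284 rect [  58.9 -156.4] [34.2 47.3] 28.4
[372. 259.] 850 zmed 0.039941772344747856 0.04320408133302178 rect [76.3 -9.8] [34.  13.2] 13.1
```

View pics/w6.png

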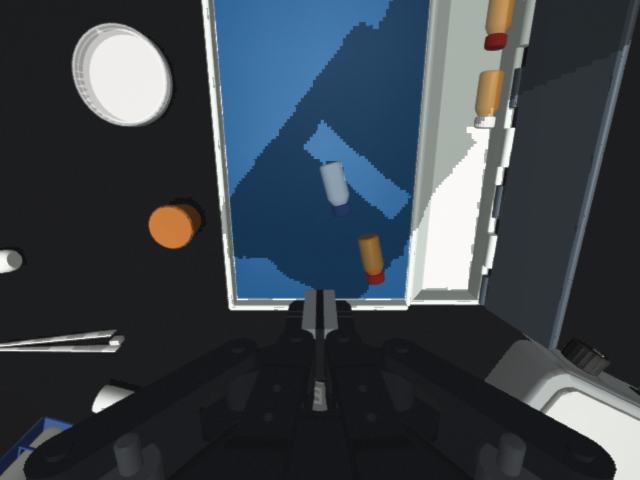

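Both swept ambers lie flat in the trough at (499,23) and (489,97). The far amber is at (372,259) and the clear one at (334,187), well clear of the finger path. Now sweeping the far amber.

```bash
python3 -m inch '[[-0.3,0.5,3,0,-1],[-0.3,0.5,5,0,-1],[-0.3,0.5,7,0,-1],[-0.3,0.5,7.7,0,-1],[-0.3,0.5,7.9,0,-1],[-0.3,0.5,7.9,0,-1],[-0.3,1.2,7.9,0,-1],[-0.3,1.9,7.9,0,-1]]'; python3 -m inch '[[0,0.6,0,0,-1],[0,1.2,0,0,-1],[0,1.8,0,0,-1],[0,2.4,0,0,-1],[0,3.0,0,0,-1],[0,3.6,0,0,-1],[0,4.2,0,0,-1],[0,4.6,0,0,-1]]';  python3 - <<'E'
from vials import *
s=telemetry.sense(); print(tray(s["eef_pos"][None]),s["eef_pos"])
im,d=imaging.snapshot("wrist"); cv2.imwrite("pics/w7.png",im); m=imaging.camera_model("wrist")
n,l,st,c=cv2.connectedComponentsWithStats(masks(im).astype('u1'))
for i in range(1,n):
    if st[i,4]>100:
        ys,xs=np.nonzero((l==i)&(d>0)); P=world("wrist",np.c_[xs,ys],d[ys,xs],m); r=cv2.minAreaRect(tray(P).astype('f4'))
        print(c[i].round(),st[i,4],"zmed",np.median(P[:,2]),P[:,2].max(),"rect",np.round(r[0],1),np.round(r[1],1),round(r[2],1))
E
```

```text
time: 12.8
eef_pos: [0.5488, -0.333, 0.0226]
orientation: [0.001, 0.027, 1.0, -0.001]
ft_force: [-0.2, -0.4, 0.3]
width: -0.0004
grasp_force: 0.3
time: 13.6
eef_pos: [0.5507, -0.2859, 0.0213]
orientation: [-0.0, 0.027, 1.0, 0.0]
ft_force: [-0.6, 0.2, 0.3]
width: 0.0003
grasp_force: 0.0
[[77.66427491 20.34955104]] [ 0.55065111 -0.28588022  0.02130246]
[428.  54.] 1827 zmed 0.019078662315729217 0.02234734706811395 rect [-31.9  66.1] [13.6 26.5] 88.8
[  8. 248.] 839 zmed 0.012394734040702668 0.02159127360515528 rect [  54.9 -139.5] [24.6 14.5] 3.1
[380. 295.] 1214 zmed 0.018966243572218905 0.021636895459966443 rect [77.7 51.8] [11.5 34.1] 90.0
```

All three ambers are lying flat in the trough (tops at 22 mm). Next I'll rise, cross behind the cover and come down on its outer side.

```bash
python3 -m inch '[[0,-0.5,-5,0,-1],[0,-0.5,-9,0,-1],[3.5,2,-9,0,-1],[6,6,-9,0,-1],[7.6,10.2,-9,0,-1],[7.6,10.2,-9,0,-1],[7.6,10.2,-6,0,-1],[7.6,10.2,-4.4,0,-1]]'; python3 - <<'E'
from vials import *
s=telemetry.sense(); print(tray(s["eef_pos"][None]),s["eef_pos"],s["ft_force"])
im,d=imaging.snapshot("wrist"); cv2.imwrite("pics/w8.png",im)
E
```

```text
time: 14.45
eef_pos: [0.4795, -0.18, 0.0635]
orientation: [-0.001, 0.027, 1.0, 0.001]
ft_force: [-0.2, -0.2, -0.1]
width: -0.0001
grasp_force: 0.0
[[  0.84952149 122.27401136]] [ 0.47946071 -0.17995086  0.06351019] [-0.20041813 -0.21076364 -0.149624  ]
```

View pics/w8.png

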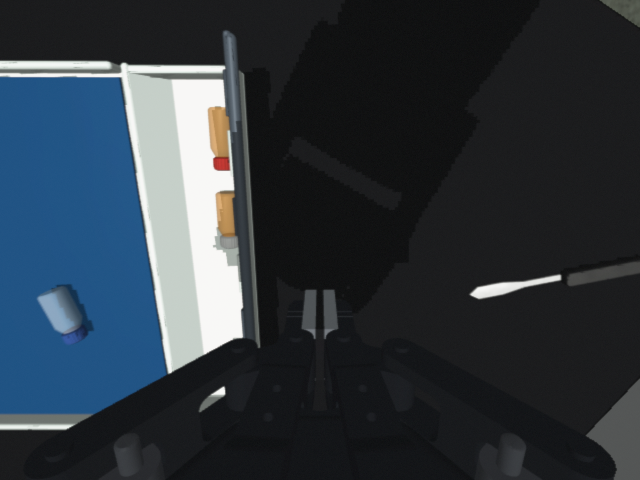

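The fingers (320,310) are on the outer side of the cover (cols 230–250), and the ambers in the trough are at (220,135) and (227,215). Now pushing the cover over along its arc.

```bash
python3 -m inch '[[0,-1.2,0,0,-1],[0,-2.4,0,0,-1],[0,-3.1,-0.15,0,-1],[0,-3.8,-0.25,0,-1],[0,-4.5,-0.15,0,-1],[0,-5.2,0,0,-1],[0,-5.9,0.3,0,-1],[0,-6.5,0.65,0,-1]]'; python3 -m inch '[[0,-0.5,0.5,0,-1],[0,-1,1.05,0,-1],[0,-1.4,1.7,0,-1],[0,-1.7,2.3,0,-1],[0,-1.85,3.0,0,-1],[0,-1.95,3.7,0,-1],[0,-1.95,4.1,0,-1],[0,-1.95,4.1,0,-1]]'; python3 - <<'E'
from vials import *
s=telemetry.sense(); print(tray(s["eef_pos"][None]),s["eef_pos"],s["ft_force"])
im,d=imaging.snapshot("side"); cv2.imwrite("pics/s9.png",cv2.resize(im[180:310,200:420],None,fx=3.6,fy=3.6,interpolation=cv2.INTER_CUBIC))
E
```

```text
time: 15.3
eef_pos: [0.4768, -0.2465, 0.0586]
orientation: [0.0, 0.027, 1.0, -0.0]
ft_force: [0.9, 1.1, -0.0]
width: -0.0002
grasp_force: 0.2
time: 16.1
eef_pos: [0.4758, -0.2654, 0.0213]
orientation: [-0.002, 0.027, 1.0, 0.001]
ft_force: [-9.9, 5.7, 25.0]
width: -0.0001
grasp_force: 12.2
[[ 1.80660475 36.75249536]] [ 0.47579149 -0.26539898  0.02132052] [-9.89942231  5.66081888 24.97308953]
```

View pics/s9.png

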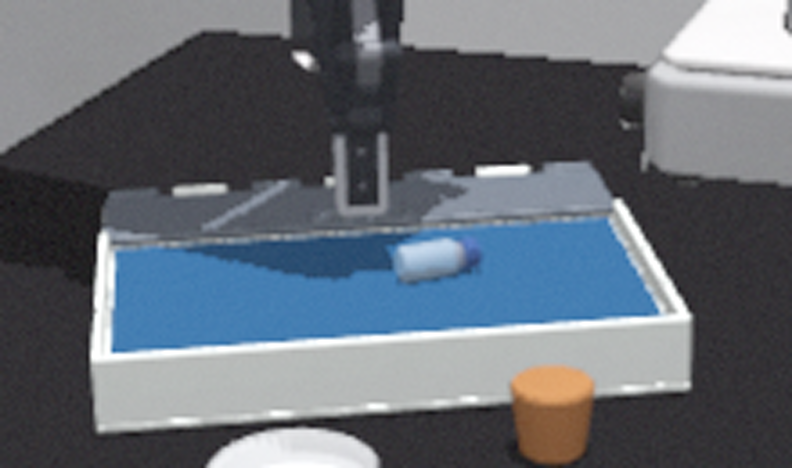

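The cover is flat and resists with 25 N; the clear vial is still on the deck at about (437,260) in the crop. Lifting straight off and checking.

```bash
python3 -m inch '[[0,0,-0.5,0,-1],[0,0,-2,0,-1],[0,0,-5,0,-1],[0,0,-9,0,-1],[0,0,-13,0,-1],[0,0,-17,0,-1],[0,0,-20,0,-1],[0,0,-20,0,-1]]'; python3 - <<'E'
from vials import *
s=telemetry.sense(); print(s["eef_pos"],s["ft_force"])
im,d=imaging.snapshot("wrist"); cv2.imwrite("pics/w10.png",im); m=imaging.camera_model("wrist")
ys,xs=np.nonzero(d>0); P=world("wrist",np.c_[xs,ys],d[ys,xs],m); t=tray(P)
for y in (22,30,40,50,60,70):
    k=(abs(t[:,1]-y)<3)&(abs(t[:,0]+60)<40)&(P[:,2]<.1); print(y,k.sum(),np.percentile(P[k,2],[5,50,95]).round(4))
print("on deck ref",np.median(P[(abs(t[:,1]+50)<20)&(abs(t[:,0]+60)<30),2]))
c=im[0:480]; 
for cam in ("side","scene"):
    imaging.snapshot(cam)
    for n in ("stopper","petri_dish","clear_vial_mid","amber_1_mid"): print(cam,n,[(round(o["score"],2),np.round(o["xy"]).tolist()) for o in imaging.outline_of(cam,n)])
E
```

```text
time: 16.95
eef_pos: [0.4781, -0.267, 0.2242]
orientation: [0.004, 0.027, 1.0, -0.003]
ft_force: [0.9, -0.3, 1.0]
width: 0.0
grasp_force: 0.0
[ 0.47808772 -0.26703722  0.22418292] [ 0.87963427 -0.32947201  1.04624004]
22 487 [0.0263 0.028  0.0296]
30 491 [0.0259 0.0272 0.0284]
40 498 [0.026  0.0274 0.0286]
50 499 [0.026  0.0272 0.0286]
60 484 [0.026  0.0272 0.0285]
70 479 [0.0261 0.0273 0.0287]
on deck ref 0.02324806486873443
side stopper [(0.78, [354.0, 294.0]), (0.38, [299.0, 238.0])]
side petri_dish [(0.82, [284.0, 313.0])]
side clear_vial_mid [(0.72, [320.0, 250.0])]
side amber_1_mid [(0.29, [300.0, 260.0])]
scene stopper [(0.64, [347.0, 215.0])]
scene petri_dish [(0.81, [406.0, 238.0]), (0.23, [333.0, 278.0])]
scene clear_vial_mid [(0.56, [320.0, 253.0])]
scene amber_1_mid []
```

View pics/w10.png

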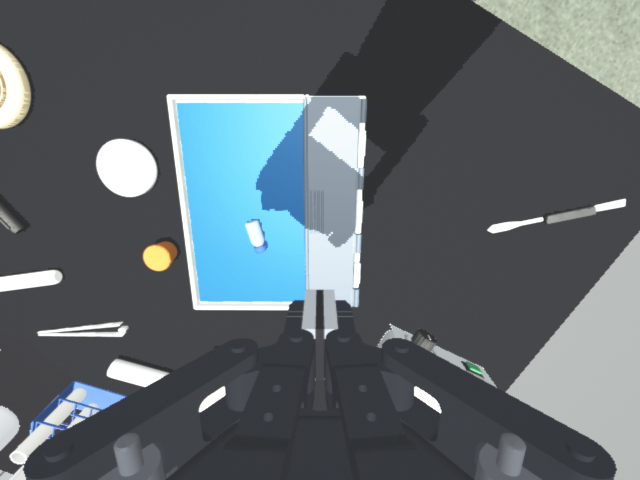

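The cover is level along its width, 4 mm above the deck reading, which matches its thickness. Only the clear vial (257,235) is on the deck, and the stopper (160,256) and dish (127,167) haven't moved. Handing in.

```bash
python3 -c "
from workcell import r
print(r.finish_job())"
```

```text
the job is handed in; nothing more can be done
None
```

All three amber vials are in the trough with the cover fully shut over them, the clear vial is still on the deck, the stopper and petri dish were not disturbed, and the job was handed in at about 17 s.

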